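# Set the slotted fence of a stone-sanding jig

## Robot

A 6-joint arm with a two-finger parallel gripper is mounted at the origin on the work surface. World frame = base frame: x ahead of the robot, y to its left, z up, the work surface at z = 0. Lengths are in m, angles in rad, forces in N, time in s.
With the tool pointing down it reaches from about 0.225 to 0.725 m from the base axis. Payload 3.1 kg.
Tool frame: the origin (TCP) lies midway between the tips of the shut fingers; the grasp point (between the pads) lies 19 mm behind it; z points along the fingers, y is the line along which they close (so a half turn about z gives the same grasp; the last joint's range is limited). The gripper opens to 85 mm and grips with 20 to 120 N. Pads are 22 mm wide; open, the fingers measure 114 mm over their backs; the gripper's body (76 mm by 85 mm) begins 54 mm behind the grasp point. The pads swing forward as they close: fully open they stand 13 mm farther back than shut.
Start: joints at [1.035, 0.048, 0.099, 1.622, 0, 1.443], TCP at [0.208, 0.482, 0.231] pointing down, gripper open.
Joint ranges: [-2.91, 2.91], [-0.99, 1.94], [-1.21, 1.42], [-2.12, 2.29], [-1.49, 1.47], [-3.14, 3.14]. Speed limits (rad/s): [2.79, 2.79, 3.14, 3.14, 3.14, 3.14].

## Interface

Orientations are given as [roll, pitch, yaw] about the fixed x, y, z axes, in that order (R = Rz(yaw) Ry(pitch) Rx(roll)).
In Python, from station import state, grab_frame, sign_off gives the robot as it stands.
- The arm moves only by the tool drive_tool, never from a script. Its argument "moves" is text: rows parted by semicolons, each of 7 numbers parted by spaces: the turn, a rotation vector about the tool's x, y, z in rad, then the shift along the tool's x, y, z in m, then the opening, from 0 (shut) to 1 (fully open). A call has 1 to 10 rows; each row shifts and turns the commanded pose from where the row before left it, along the tool's axes as they then stand; what a row does not reach is not made up. A row lasts 1/8 s, in which the tool goes at most 62.5 mm and 10.7 degrees, less where a joint would pass 70% of its speed; a pose out of reach is approached as far as the arm can. A call with a gripper value outside its range is refused whole. The fingers move at their own pace and stop on an object; "grip_force" is the grip in N (left out, the last holds). Time passes only in rows, so rows that do not move let the fingers close. It gives the time, the measured TCP pose, the force, the opening and the grip force at its end, in the units of the state.
- state(): the state, without advancing time (a new reading comes with each control period).
- grab_frame(name): name is "scene" or "top" or "wrist"; returns a dict with "image" (420x560x3 uint8, blue, green, red), "vfov" (degrees; the focal length in pixels is half the picture's height over the tangent of half this angle, whatever the lens; pixels are square), "cx", "cy" (the principal point, pixels), "R" (3x3) and "t" (3): a world point X has camera coordinates R X + t; the wrist camera has in their place "hand_eye" (4x4, takes a point from camera to tool coordinates, whose origin is the TCP and whose axes are the flange's). Camera axes: x right, y down, z forward; pixel columns grow to the right and rows downward; lengths in m; the calibration is good to about 2 mm. A picture is of the moment at which its call begins: read the wrist's pose just before it. There is no depth.
- sign_off(): hands the job in; it is judged then, once.
The state is a dict: "t": time; "qpos": joint angles; "joint_vel": joint speeds; "joint_efforts": joint torques, N m; "ee_pos": TCP position; "eef_rot": TCP orientation; "force": force on the tool from outside, world axes, zero at the start; "torque": the same for the moment, N m; "gripper_width": finger opening in m; "grasp_force": force on a finger pad.
Only numpy, scipy, OpenCV 4.12 (cv2) and the standard library are available. Lean on these libraries where they do the work, as an engineer would, in place of code of your own. Each camera call takes 0.05 s, during which the arm holds its last target. There are 200 camera calls.

## Task

Slide the aluminium fence of the plywood jig along its slots to the line on the stop's steel tongue, pushing gently until it has pressed the stone blank home, flush between fence and stop. Then swing the clamp lever clockwise (seen from above) until it holds the fence firmly, without overtightening, and let go. Leave the loose things round about where they are.

Things in the scene. Friction and masses are not known exactly. Their poses are not given: they have to be found in the camera images.
- jig: Fixed plywood board with a white laminate top, 260 (x) x 360 (y) x 36 mm, lying on the bench. Origin at the centre of its underside; y is the direction in which the fence slides (+y towards the stop), z up. Position and yaw vary.
- stop: Fixed wooden strip on the board, 150 (x) x 30 (y) x 40 mm, with a steel facing plate towards -y, set on screws 0 to 20 mm out (setting not given; it holds firm). At the facing's +x end a flat tongue runs to -y, with a thin black line across it 80 mm from the facing. Origin at board level where the facing's face is at setting 0; at setting s it is at y = -s. Axes as the jig's.
- fence: Aluminium angle: foot 130 (x) x 110 (y) x 6 mm with an upright flange 10 mm thick, 40 mm high at its +y edge. Two slots ride on two bolts in the board, so it only slides along the jig's y (about 4 N of friction while unclamped). Origin at board level on the middle of the working face (the flange's +y face); axes as the jig's. Mass 0.35 kg.
- fence_face (a point): Point on the fence's working face, 15 mm above the board, in its middle.
- fence_knob (a point): Grip point of the black round push knob that stands on the fence's foot 85 mm behind (-y) the working face: head 24 mm in diameter, from 20 to 40 mm above the board (the neck below is 18 mm thick); this point is on its axis, 31 mm above the board, the foot's top lies 25 mm below it.
- lever: Clamp lever on the bolt of the fence's robot-side slot: steel hub 24 mm across, 24 mm high over the foot, a 10 mm thick arm pointing roughly to the jig's -x, an upright handle at its end. Turning it clockwise from above (handle to the jig's +y) drives a washer onto the foot and clamps it. Origin on the bolt's axis at the top of the foot, 42 mm above the bench. It stays where it is left.
- lever_axis (a point): Point on the lever's vertical axis at the top of its hub. The lever starts loose, handle 0.25 to 0.5 rad on the -y side of the jig's -x direction. It turns with 1 to 4 N at the handle until the washer bites, with the arm about along -x; then the force climbs about 1.5 N per 0.1 rad. 7 to 10 N is firm (0.3 to 0.6 rad past -x); above 12 N (0.85 rad past) it is overtightened.
- lever_handle (a point): Grip point of the lever's black upright handle: round, 14 mm in diameter, 50 mm tall, on a circle of 70 mm about the lever's axis; this point is on its axis 13 mm below its top and 30 mm above the top of the arm.
- stone: Loose grey stone blank, 0.4 to 0.65 kg, 30 mm high, on the board between stop and fence. Two sawn sides, 64 mm long and 80 mm apart, look to its +y (stop) and -y (fence); the rest is broken. Origin at the centre of its underside. Starts 2 to 25 mm short of the facing, up to 0.06 rad askew, clear of the fence; slides under 2 to 5 N. It chips if squeezed with over 20 N.
- offcut: Bystander: loose small stone chip, about 40 x 35 x 24 mm, at the board's far corner. Origin at the centre of its underside.
- rubble: Bystander: loose lump of stone, about 80 x 75 x 50 mm, on the bench to the left of the board. Origin at the centre of its underside.
- sanding_block: Bystander: loose cork sanding block, 100 x 60 x 30 mm, on the bench to the right of the board. Origin at the centre of its underside.
Things that resemble listed ones, but are neither listed nor needed, are in the scene too. What is shaped like the stone but pink is not meant.

How it is judged:
By the outcome, as a careful person would: the job done as asked, in the order asked, and still so for the second after the job is handed in, with the robot touching nothing.
It also fails if it takes over 72 s, if anything falls off the work surface, if the arm or the gripper's body presses on something with over 40 N, if the wrist force passes 120 N, or if a joint passes its speed limit or range.

## Working session

There is one attempt and no reset: what is moved stays moved. The work goes in short steps, Python scripts to look and compute and a tool call to move; the robot and the scene stay as the last step left them, time stands still between calls to the robot, and variables do not carry over. Pictures are saved under pics/ and viewed, at most 10 in all, crops included, and the job is handed in when it is done.

Besides the shell and the picture viewer there is one more tool, called after "Call:" by a JSON object that holds its "fn" and its "kwargs". drive_tool: Moves the arm, as the interface text tells. Its arguments: {"type":"object","properties":{"moves":{"type":"string"},"grip_force":{"type":"number"}},"required":["moves"]}

```bash
mkdir -p pics; ls; python3 - <<'E'
from station import state, grab_frame
import cv2,pickle
s=state();print(s)
F={}
for n in("scene","top","wrist"):
    F[n]=grab_frame(n);cv2.imwrite(f"pics/{n}0.png",F[n]["image"])
    print(n,{k:v for k,v in F[n].items() if k!="image"})
pickle.dump((s,F),open("f0.pkl","wb"))
E
```

```text
pics
{'t': 0.0, 'qpos': array([ 1.03518624e+00,  4.87233851e-02,  9.75479195e-02,  1.62198605e+00,
       -2.84510118e-05,  1.44303038e+00]), 'joint_vel': array([ 1.54835181e-03, -2.97324763e-04, -4.91142808e-05,  3.30301644e-04,
        1.42559409e-03, -1.46945570e-03]), 'joint_efforts': array([-7.00726123e-04, -3.38785172e+01,  3.20015109e+01,  2.02362717e-02,
       -1.54648255e-04,  5.26737011e-06]), 'ee_pos': array([0.20791384, 0.48139607, 0.23010636]), 'eef_rot': array([-3.13924312e+00, -2.73149702e-04,  2.73374823e+00]), 'force': array([0.1160427 , 0.2437256 , 0.24170053]), 'torque': array([ 0.01200525,  0.00810115, -0.03184014]), 'grasp_force': 0.0, 'gripper_width': 0.08546878096758814}
scene {'vfov': 56.33267063073886, 'cx': 275.62221466462057, 'cy': 209.3916754622906, 'R': array([[ 0.63824773,  0.76975242, -0.01100207],
       [ 0.65359457, -0.54937493, -0.52057787],
       [-0.40676034,  0.32506675, -0.85374331]]), 't': array([-0.36917014, -0.29708645,  1.19402175])}
top {'vfov': 49.50695013555606, 'cx': 271.90085655542595, 'cy': 209.90932926073177, 'R': array([[ 0.02373655, -0.99970654, -0.00483911],
       [-0.98419967, -0.02251825, -0.17562441],
       [ 0.1754639 ,  0.00893137, -0.98444535]]), 't': array([0.01208196, 0.53593052, 1.02820376])}
wrist {'vfov': 63.90726510361515, 'cx': 278.5344843656679, 'cy': 206.90372154112634, 'hand_eye': array([[ 2.84428862e-04, -9.65919833e-01, -2.58841254e-01,
         6.59048281e-02],
       [ 9.99999938e-01,  2.20844252e-04,  2.74728236e-04,
         2.25212667e-04],
       [-2.08201849e-04, -2.58841316e-01,  9.65919836e-01,
        -1.42619037e-01],
       [ 0.00000000e+00,  0.00000000e+00,  0.00000000e+00,
         1.00000000e+00]])}
```

View pics/top0.png

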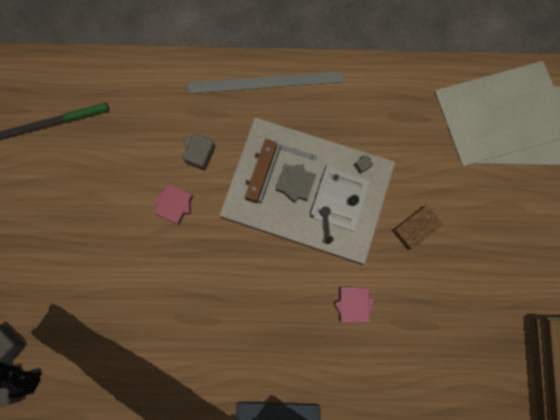

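View pics/scene0.png

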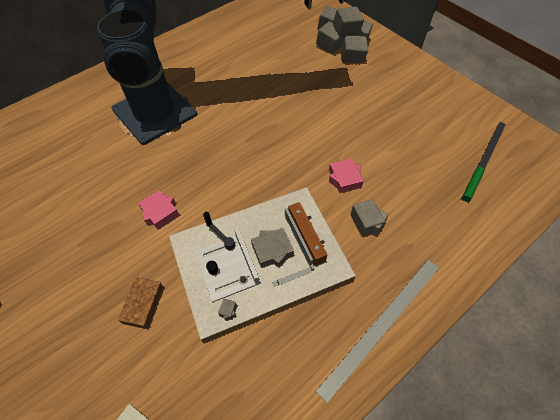

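Top view: the jig's board is centred near (308,190), with the stop at (262,170), tongue at (297,152), grey stone at (296,182), fence at (340,200), knob at (353,200), lever hub at (325,212) and handle at (328,240). The stone candidates are the grey blank on the board at (296,182), the pink ones at (173,203) and (355,305), the rubble at (198,150) and the offcut at (363,164). The grey one between fence and stop fits.

```bash
cat > h.py <<'E'
import numpy as np,cv2,pickle
from scipy.spatial.transform import Rotation as Ro
def cam(f,s=None):
    fl=210/np.tan(np.radians(f["vfov"]/2))
    if "R" in f: R=np.array(f["R"]).T; c=-R@f["t"]
    else:
        Rt=Ro.from_euler("xyz",s["eef_rot"]).as_matrix(); H=np.array(f["hand_eye"])
        R=Rt@H[:3,:3]; c=Rt@H[:3,3]+s["ee_pos"]
    return R,c,fl
def pt(f,u,v,z,s=None):
    R,c,fl=cam(f,s); d=R@[(u-f["cx"])/fl,(v-f["cy"])/fl,1]
    return c+d*(z-c[2])/d[2]
def px(f,X,s=None):
    R,c,fl=cam(f,s); p=R.T@(np.array(X)-c); return np.array([f["cx"]+fl*p[0]/p[2],f["cy"]+fl*p[1]/p[2]])
E
python3 - <<'E'
from h import *
s,F=pickle.load(open("f0.pkl","rb"));f=F["top"];im=f["image"]
hsv=cv2.cvtColor(im,cv2.COLOR_BGR2HSV)
m=((hsv[...,1]<60)&(hsv[...,2]>90)).astype(np.uint8)
m[:, :210]=0;m[:,400:]=0;m[:105]=0;m[275:]=0
m=cv2.morphologyEx(m,cv2.MORPH_OPEN,np.ones((3,3)))
c=max(cv2.findContours(m,0,2)[0],key=cv2.contourArea)
h=cv2.convexHull(c); q=cv2.approxPolyN(h,4).reshape(-1,2) 
print(q)
P=np.array([pt(f,*p,.036)[:2] for p in q]);print(P,np.linalg.norm(P-np.roll(P,-1,0),axis=1))
for n,p,z in [("knob",(353,200),.067),("hub",(325,212),.066),("handle",(328,240),.08),("fence",(320,193),.06)]: print(n,pt(f,*p,z))
cv2.imwrite("pics/crop.png",cv2.convertScaleAbs(cv2.resize(im[110:270,215:400],None,fx=3.7,fy=3.7,interpolation=2),alpha=1.5))
E
```

```text
[[394 162]
 [364 264]
 [219 215]
 [255 117]]
[[ 0.6625415  -0.26910886]
 [ 0.41417879 -0.19341543]
 [ 0.52233731  0.15046139]
 [ 0.77038008  0.07209428]] [0.25964115 0.36048513 0.26012808 0.357839  ]
knob [ 0.55973172 -0.16357223  0.067     ]
hub [ 0.53009361 -0.09872353  0.066     ]
handle [ 0.46351064 -0.10418224  0.08      ]
fence [ 0.57617208 -0.08749983  0.06      ]
```

View pics/crop.png

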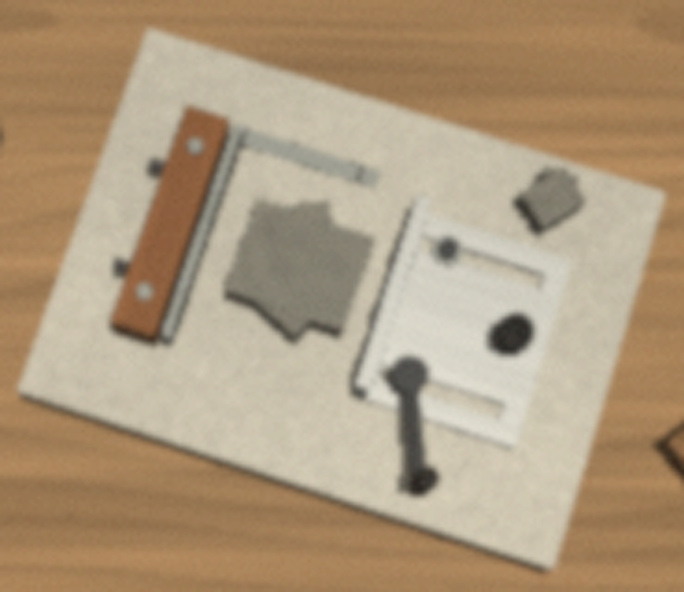

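The crop confirms the grey blank between fence and stop, clear of both, with the knob at the rear of the foot and the lever's handle on the robot side. Now I move above the knob.

Call:
{"fn": "drive_tool", "kwargs": {"moves": "0 0 0.183 0 0 0 1; 0 0 0.183 0 0 0 1; 0 0 0.183 0 0 0 1; 0 0 0.183 0 0 0 1; 0 0 0.183 0 0 0 1; 0 0 0.183 0 0 0 1; 0 0 0.183 0 0 0 1; 0 0 0.183 0 0 0 0.7"}}

```text
t: 1.15
ee_pos: [0.2081, 0.4817, 0.2308]
eef_rot: [-3.141, 0.001, 1.264]
force: [0.2, -0.3, -0.8]
gripper_width: 0.0699
grasp_force: 0.0
```

Call:
{"fn": "drive_tool", "kwargs": {"moves": "0 0 0 -0.043 0.0435 0 0.7; 0 0 0 -0.043 0.0435 0 0.7; 0 0 0 -0.043 0.0435 0 0.7; 0 0 0 -0.043 0.0435 0 0.7; 0 0 0 -0.043 0.0435 0 0.7; 0 0 0 -0.043 0.0435 0 0.7; 0 0 0 -0.043 0.0435 0 0.7; 0 0 0 -0.043 0.0435 0 0.7; 0 0 0 -0.043 0.0435 0 0.7; 0 0 0 -0.043 0.0435 0 0.7"}}

```text
t: 2.4
ee_pos: [0.4967, -0.0596, 0.2311]
eef_rot: [-3.142, -0.0, 1.269]
force: [1.0, 0.8, 0.4]
gripper_width: 0.0596
grasp_force: 0.0
```

Call:
{"fn": "drive_tool", "kwargs": {"moves": "0 0 0 -0.04 0.0435 0 0.7; 0 0 0 -0.02 0.0435 0 0.7; 0 0 0 0 0 0 0.7; 0 0 0 0 0 0 0.7"}}

```text
t: 2.9
ee_pos: [0.5609, -0.1405, 0.2306]
eef_rot: [-3.139, -0.0, 1.27]
force: [0.6, 0.2, 0.9]
gripper_width: 0.0599
grasp_force: 0.0
```

```bash
python3 - <<'E'
from h import *
from station import state, grab_frame
s=state();f=grab_frame("wrist");pickle.dump((s,f),open("w1.pkl","wb"))
print(s["ee_pos"],s["eef_rot"],s["force"],s["t"])
im=f["image"]; cv2.imwrite("pics/w1.png",cv2.convertScaleAbs(cv2.resize(im,(800,600),interpolation=2),alpha=1.3))
E
```

```text
[ 0.56091791 -0.14048157  0.2306182 ] [-3.13947996e+00 -4.09069354e-04  1.26964485e+00] [0.55638279 0.19985246 0.93820211] 2.9
```

View pics/w1.png

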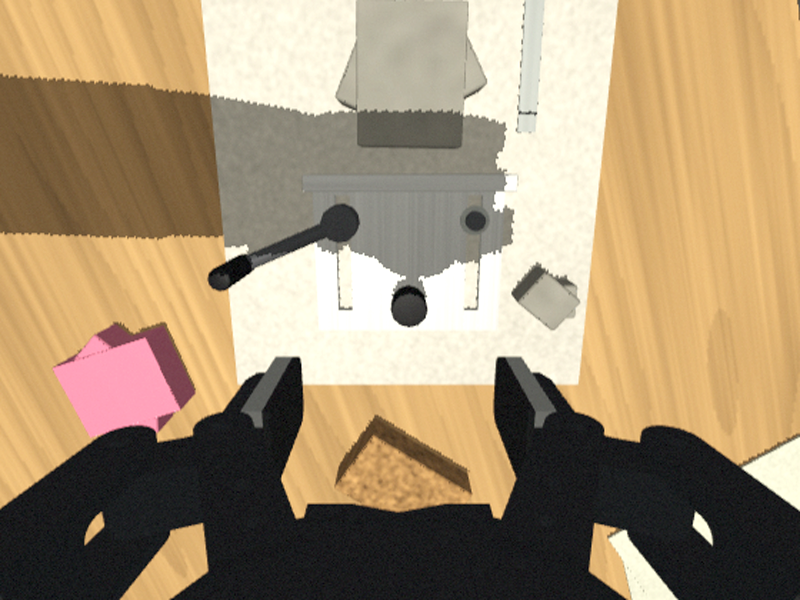

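The wrist view (scaled 1.43x) shows knob head (409,306), hub (340,222), handle top about (222,278), tongue line (527,113), the fence flange's +y edge at row 175 and the stone's near edge at row 147.

```bash
python3 - <<'E'
from h import *
s,f=pickle.load(open("w1.pkl","rb")); k=1/1.42857
w=lambda u,v,z: pt(f,u*k,v*k,z,s)
# jig frame at yaw
yaws=[]
for a,b in [((204,20),(235,365)),((616,20),(582,365))]:
    d=w(*a,.036)-w(*b,.036); yaws.append(np.arctan2(-d[0],d[1]))
d=w(570,384,.036)-w(245,384,.036); yaws.append(np.arctan2(d[1],d[0])); print("yaw",yaws)
y=np.mean(yaws); ex=np.array([np.cos(y),np.sin(y)]);ey=np.array([-ex[1],ex[0]])
K=w(409,306,.076)[:2]
def rep(n,p): print(n,p,"rel knob jig",(p[:2]-K)@ex,(p[:2]-K)@ey)
rep("tcp",s["ee_pos"]);rep("knob",w(409,306,.076))
rep("fenceface",w(409,175,.076));rep("line",w(527,113,.038));rep("line52",w(527,113,.051));rep("stone-y",w(409,147,.036));rep("stone +y top z66",w(411,1,.066))
rep("hub",w(340,219,.066))
# handle top: two rays
s0,F=pickle.load(open("f0.pkl","rb"))
A=[];B=[]
for g,ss,p in [(f,s,(222*k,279*k)),(F["scene"],None,(207.5,214))]:
    R,c,fl=cam(g,ss);dd=R@[(p[0]-g["cx"])/fl,(p[1]-g["cy"])/fl,1];dd/=np.linalg.norm(dd);M=np.eye(3)-np.outer(dd,dd);A.append(M);B.append(M@c)
X=np.linalg.lstsq(np.vstack(A),np.hstack(B),rcond=None)[0];rep("handletop",X);print([px(g,X,ss) for g,ss in((f,s),(F["scene"],None))])
for z in(.1,.105,.11):rep(z,w(222,279,z))
E
```

```text
yaw [np.float64(-0.3047531483573673), np.float64(-0.2937006594614493), np.float64(-0.30005726585336984)]
tcp [ 0.56091791 -0.14048157  0.2306182 ] rel knob jig -0.0063028725687516015 0.020806726081862695
knob [ 0.56080126 -0.16222169  0.076     ] rel knob jig 0.0 0.0
fenceface [ 0.58456722 -0.08398624  0.076     ] rel knob jig -0.0003750770610337214 0.08176469366311856
line [ 0.67038813 -0.06998237  0.038     ] rel knob jig 0.07749355718744966 0.12046627843210732
line52 [ 0.66688482 -0.07028716  0.051     ] rel knob jig 0.07423613282775726 0.11914141961100759
stone-y [ 0.59046992 -0.06738733  0.036     ] rel knob jig 0.0003674044795639477 0.09936623458465334
stone +y top z66 [0.6136867  0.00725436 0.066     ] rel knob jig 0.0005279147207435627 0.1775351245689596
hub [ 0.53504332 -0.09713234  0.066     ] rel knob jig -0.043815625369203325 0.05459198951057042
handletop [ 0.46850512 -0.10584726  0.11051067] rel knob jig -0.10482044531732479 0.026633196426798605
[array([156.36105007, 194.36710469]), array([207.09105731, 213.76180792])]
0.1 [ 0.4629712  -0.10746911  0.1       ] rel knob jig -0.10962948432963034 0.023450783860980644
0.105 [ 0.46511325 -0.10692703  0.105     ] rel knob jig -0.10774273726215475 0.024600738288124487
0.11 [ 0.46725529 -0.10638495  0.11      ] rel knob jig -0.10585599019467917 0.02575069271526833
```

Call:
{"fn": "drive_tool", "kwargs": {"moves": "0 0 0 -0.03 0.006 0 0; 0 0 0 -0.025 0 0.01 0; 0 0 0 0 0 0.04 0; 0 0 0 0 0 0.04 0; 0 0 0 0 0 0.04 0; 0 0 0 0 0 0.03 0; 0 0 0 0 0 0.017 0; 0 0 0 0 0 0 0; 0 0 0 0 0 0 0"}}

```text
t: 4.08
ee_pos: [0.552, -0.1953, 0.0563]
eef_rot: [3.138, 0.001, 1.27]
force: [-0.1, 0.5, 1.2]
gripper_width: -0.0002
grasp_force: 0.0
```

Call:
{"fn": "drive_tool", "kwargs": {"moves": "0 0 0 0.004 0 0 0; 0 0 0 0.003 0 0 0; 0 0 0 0.002 0 0 0; 0 0 0 0.002 0 0 0; 0 0 0 0 0 0 0"}}

```text
t: 4.7
ee_pos: [0.5545, -0.1856, 0.055]
eef_rot: [3.14, 0.002, 1.269]
force: [-2.1, -4.0, 3.2]
gripper_width: -0.0001
grasp_force: 2.0
```

Call:
{"fn": "drive_tool", "kwargs": {"moves": "0 0 0 0.002 0 0 0; 0 0 0 0.002 0 0 0; 0 0 0 0.002 0 0 0; 0 0 0 0.002 0 0 0; 0 0 0 0.002 0 0 0; 0 0 0 0.002 0 0 0"}}

```text
t: 5.45
ee_pos: [0.5581, -0.1731, 0.0544]
eef_rot: [3.141, 0.0, 1.27]
force: [1.0, -4.8, 2.9]
gripper_width: 0.0004
grasp_force: 2.1
```

Call:
{"fn": "drive_tool", "kwargs": {"moves": "0 0 0 0.001 0 0 0; 0 0 0 0.001 0 0 0; 0 0 0 0.001 0 0 0; 0 0 0 0.001 0 0 0; 0 0 0 0.001 0 0 0; 0 0 0 0.001 0 0 0; 0 0 0 0.001 0 0 0; 0 0 0 0.001 0 0 0"}}

```text
t: 6.45
ee_pos: [0.5598, -0.167, 0.0544]
eef_rot: [3.141, 0.003, 1.269]
force: [-0.3, -7.7, 2.1]
gripper_width: -0.0002
grasp_force: 3.6
```

```bash
python3 - <<'E'
from h import *
from station import state, grab_frame
s=state();f=grab_frame("wrist");pickle.dump((s,f),open("w2.pkl","wb"))
print(s["ee_pos"],s["eef_rot"],s["force"],s["t"])
im=f["image"]; cv2.imwrite("pics/w2.png",cv2.convertScaleAbs(cv2.resize(im,(800,600),interpolation=2),alpha=1.3))
E
```

```text
[ 0.55982353 -0.16698734  0.05438919] [3.14132070e+00 3.11357544e-03 1.26881688e+00] [-0.31999104 -7.74184151  2.1358035 ] 6.45
```

View pics/w2.png

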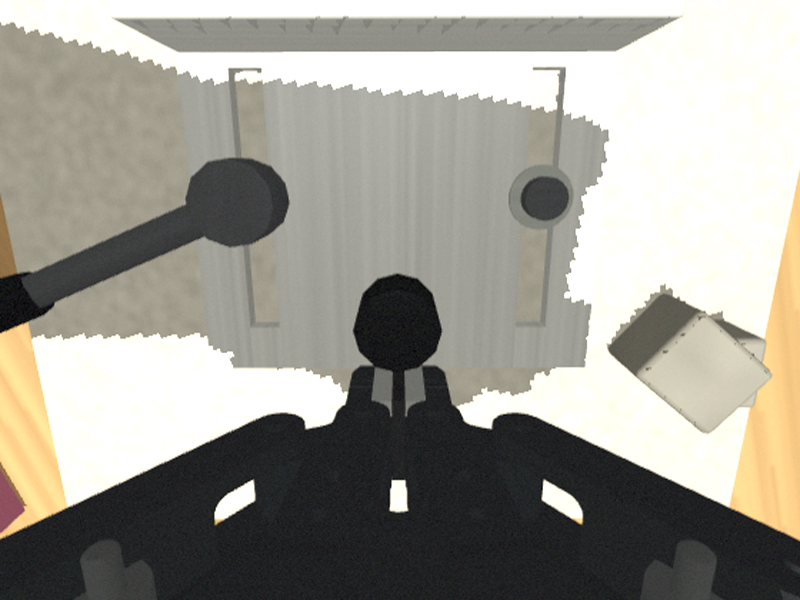

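The wrist view shows the shut fingers bearing on the knob's rear at (398,370), the fence about 18 mm along, and the offcut at (690,360) clear. About 16 mm to go.

Call:
{"fn": "drive_tool", "kwargs": {"moves": "0 0 0 0.001 0 0 0; 0 0 0 0.001 0 0 0; 0 0 0 0.001 0 0 0; 0 0 0 0.001 0 0 0; 0 0 0 0.001 0 0 0; 0 0 0 0.001 0 0 0; 0 0 0 0.001 0 0 0; 0 0 0 0.001 0 0 0"}}

```text
t: 7.5
ee_pos: [0.5622, -0.1594, 0.0544]
eef_rot: [3.141, 0.003, 1.269]
force: [-0.3, -7.5, 2.4]
gripper_width: 0.0001
grasp_force: 3.6
```

Call:
{"fn": "drive_tool", "kwargs": {"moves": "0 0 0 0.001 0 0 0; 0 0 0 0.001 0 0 0; 0 0 0 0.001 0 0 0; 0 0 0 0.001 0 0 0"}}

```text
t: 8.0
ee_pos: [0.5633, -0.1555, 0.0544]
eef_rot: [3.141, 0.003, 1.269]
force: [-1.0, -6.8, 2.7]
gripper_width: -0.0002
grasp_force: 3.6
```

```bash
cat > look.py <<'E'
import sys
from h import *
from station import state, grab_frame
n=sys.argv[1]
s=state();F={k:grab_frame(k) for k in("top","scene")};pickle.dump((s,F),open(n+".pkl","wb"))
print(s["ee_pos"],s["force"],s["t"])
a=cv2.resize(F["top"]["image"][110:260,215:395],(600,500),interpolation=2)
b=cv2.resize(F["scene"]["image"][180:330,170:350],(600,500),interpolation=2)
cv2.imwrite(f"pics/{n}t.png",cv2.convertScaleAbs(a,alpha=1.5));cv2.imwrite(f"pics/{n}s.png",b)
E
python3 look.py a
```

```text
[ 0.56334086 -0.15553393  0.05437856] [-0.95378747 -6.76781199  2.74162378] 8.0
```

View pics/as.png

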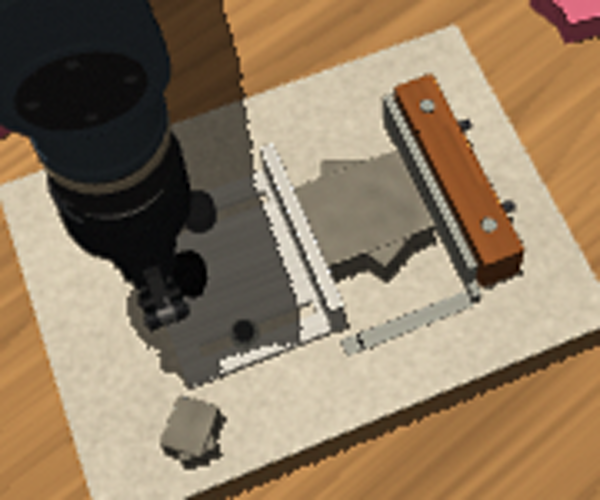

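The scene crop shows the fence on the stone, with its face near (335,330) still a few mm short of the tongue line at about (360,342). I keep pushing gently.

Call:
{"fn": "drive_tool", "kwargs": {"moves": "0 0 0 0.001 0 0 0; 0 0 0 0.001 0 0 0; 0 0 0 0.001 0 0 0"}}

```text
t: 8.48
ee_pos: [0.5642, -0.1527, 0.0544]
eef_rot: [3.141, 0.003, 1.269]
force: [0.2, -7.1, 2.9]
gripper_width: 0.0
grasp_force: 3.6
```

Call:
{"fn": "drive_tool", "kwargs": {"moves": "0 0 0 0.0005 0 0 0; 0 0 0 0.0005 0 0 0"}}

```text
t: 8.72
ee_pos: [0.5645, -0.1517, 0.0544]
eef_rot: [3.141, 0.003, 1.269]
force: [-0.4, -8.3, 2.4]
gripper_width: -0.0001
grasp_force: 3.6
```

Call:
{"fn": "drive_tool", "kwargs": {"moves": "0 0 0 0.0005 0 0 0; 0 0 0 0.0005 0 0 0"}}

```text
t: 8.98
ee_pos: [0.5648, -0.1507, 0.0544]
eef_rot: [3.141, 0.003, 1.269]
force: [-0.2, -7.1, 2.4]
gripper_width: -0.0002
grasp_force: 3.6
```

Call:
{"fn": "drive_tool", "kwargs": {"moves": "0 0 0 0.0005 0 0 0; 0 0 0 0.0005 0 0 0"}}

```text
t: 9.22
ee_pos: [0.565, -0.1502, 0.0544]
eef_rot: [3.141, 0.004, 1.269]
force: [-0.9, -8.6, 2.7]
gripper_width: 0.0001
grasp_force: 4.3
```

Call:
{"fn": "drive_tool", "kwargs": {"moves": "0 0 0 0.0005 0 0 0; 0 0 0 0.0005 0 0 0"}}

```text
t: 9.48
ee_pos: [0.565, -0.1502, 0.0544]
eef_rot: [3.141, 0.006, 1.268]
force: [-1.9, -9.8, 3.0]
gripper_width: -0.0
grasp_force: 5.3
```

Call:
{"fn": "drive_tool", "kwargs": {"moves": "0 0 0 0.0005 0 0 0"}}

```text
t: 9.6
ee_pos: [0.565, -0.1502, 0.0544]
eef_rot: [3.141, 0.007, 1.268]
force: [-2.0, -12.1, 2.7]
gripper_width: -0.0
grasp_force: 5.8
```

The force climbs while the TCP stands still, so the fence is home. I'll nudge slightly more, back off, and rise to inspect.

Call:
{"fn": "drive_tool", "kwargs": {"moves": "0 0 0 0.0005 0 0 0; 0 0 0 0.0005 0 0 0; 0 0 0 0 0 0 0"}}

```text
t: 9.98
ee_pos: [0.565, -0.1502, 0.0545]
eef_rot: [3.142, 0.009, 1.267]
force: [-2.7, -12.8, 2.7]
gripper_width: 0.0002
grasp_force: 6.5
```

Call:
{"fn": "drive_tool", "kwargs": {"moves": "0 0 0 -0.004 0 0 0; 0 0 0 -0.012 0 0 0; 0 0 0 -0.012 0 0 0; 0 0 0 0 0 -0.04 0; 0 0 0 0 0 -0.05 0; 0 0 0 0 0 -0.05 0.25; 0 0 0 0.03 0 -0.04 0.25; 0 0 0 0.03 0 0 0.25; 0 0 0 0 0 0 0.25; 0 0 0 0 0 0 0.25"}}

```text
t: 11.22
ee_pos: [0.575, -0.1155, 0.2332]
eef_rot: [-3.139, 0.0, 1.27]
force: [-0.7, -0.4, 0.3]
gripper_width: 0.0212
grasp_force: 0.0
```

```bash
python3 - <<'E'
from h import *
from station import state, grab_frame
s=state();f=grab_frame("wrist");pickle.dump((s,f),open("w3.pkl","wb"))
print(s["ee_pos"],s["eef_rot"],s["force"],s["t"])
im=f["image"]; cv2.imwrite("pics/w3.png",cv2.convertScaleAbs(cv2.resize(im,(800,600),interpolation=2),alpha=1.2))
E
```

```text
[ 0.57495811 -0.11549583  0.23315513] [-3.13920440e+00  4.20867116e-05  1.26995469e+00] [-0.67140838 -0.35444228  0.2731328 ] 11.225
```

View pics/w3.png

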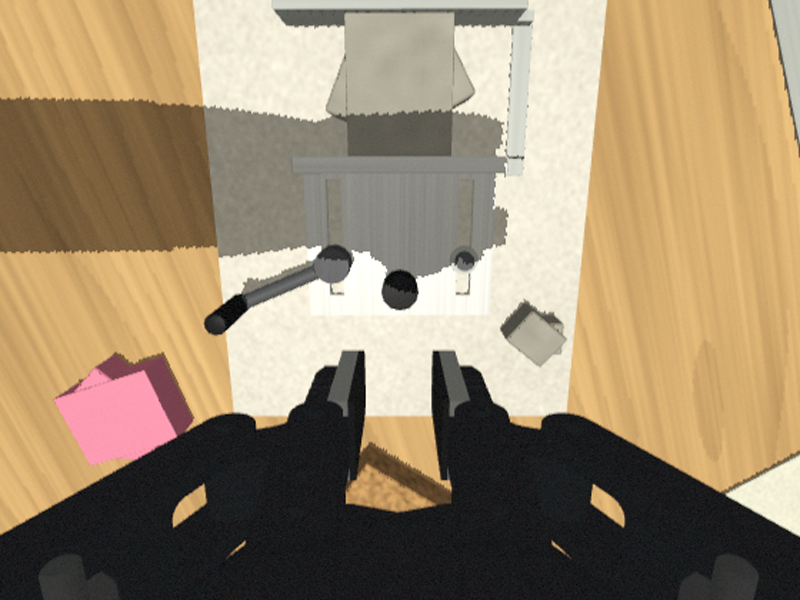

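Wrist view: the fence's face is at the tongue line (515,157), and the stone sits flush between facing (row 12) and fence (row 157) with no wedge gap. The hub is at (333,263), the handle top at (216,324), and the offcut at (533,333) is unmoved.

```bash
python3 - <<'E'
from h import *
s,f=pickle.load(open("w3.pkl","rb")); k=1/1.42857
w=lambda u,v,z: pt(f,u*k,v*k,z,s)[:2]
y=-.3; ex=np.array([np.cos(y),np.sin(y)]);ey=np.array([-ex[1],ex[0]])
H=w(334,263,.066);T=w(215,324,.109);d=T-H
print("hub",H,"handle",T,"rel",d@ex,d@ey,"r",np.hypot(*d),"phi",np.arctan2(d@ey,-d@ex))
t=s["ee_pos"][:2]-H;print("tcp rel hub",t@ex,t@ey, "tool yaw err",s["eef_rot"][2]-(np.pi/2-.3))
print("line->fence", (w(515,157,.04)-w(400,157,.076))@ey)
E
```

```text
hub [ 0.5355563  -0.09827764] handle [ 0.46539053 -0.10563523] rel -0.06485760312724943 -0.027764368997709607 r 0.07055047036875639 phi -0.40447818512467554
tcp rel hub 0.042730311099754364 -0.004805134244136985 tool yaw err -0.0008416394761070478
line->fence 0.0006459042029233604
```

Call:
{"fn": "drive_tool", "kwargs": {"moves": "0 0 0 -0.03 -0.04 0 0; 0 0 0 -0.023 -0.04 0 0; 0 0 0 0 -0.03 0 0; 0 0 0 0 0 0.04 0; 0 0 0 0 0 0.04 0; 0 0 0 0 0 0.04 0; 0 0 0 0 0 0.033 0; 0 0 0 0 0 0 0; 0 0 0 0 0 0 0"}}

```text
t: 12.4
ee_pos: [0.4551, -0.134, 0.0823]
eef_rot: [3.141, 0.0, 1.269]
force: [-0.2, 0.4, 0.8]
gripper_width: 0.0
grasp_force: 0.0
```

Call:
{"fn": "drive_tool", "kwargs": {"moves": "0 0 0 0.004 0 0 0; 0 0 0 0.004 0 0 0; 0 0 0 0.002 0 0 0; 0 0 0 0.002 0 0 0; 0 0 0 0.002 0 0 0; 0 0 0 0.002 0 0 0; 0 0 0 0 0 0 0"}}

```text
t: 13.28
ee_pos: [0.4595, -0.1178, 0.0811]
eef_rot: [-3.141, -0.0, 1.27]
force: [-0.8, -0.5, 1.6]
gripper_width: 0.0
grasp_force: 0.5
```

Call:
{"fn": "drive_tool", "kwargs": {"moves": "0 0 0 0.003 0 0 0; 0 0 0 0.003 0 0 0; 0 0 0 0.003 0 0 0; 0 0 0 0.003 0 0 0; 0 0 0 0.003 0 0 0; 0 0 0 0.003 0 0 0; 0 0 0 0.003 0 0 0"}}

```text
t: 14.15
ee_pos: [0.466, -0.0978, 0.0814]
eef_rot: [3.141, -0.0, 1.27]
force: [-1.4, -0.7, 0.5]
gripper_width: -0.0001
grasp_force: 0.7
```

Call:
{"fn": "drive_tool", "kwargs": {"moves": "0 0 0 0.002 0 0 0; 0 0 0 0.002 0 0 0; 0 0 0 0.002 0 0 0; 0 0 0 0.002 0 0 0; 0 0 0 0.002 0 0 0; 0 0 0 0.002 0 0 0; 0 0 0 0.002 0 0 0; 0 0 0 0.002 0 0 0"}}

```text
t: 15.15
ee_pos: [0.4709, -0.0831, 0.0814]
eef_rot: [3.141, 0.001, 1.27]
force: [-2.7, -3.6, 0.9]
gripper_width: -0.0
grasp_force: 2.4
```

Call:
{"fn": "drive_tool", "kwargs": {"moves": "0 0 0 0.002 0 0 0; 0 0 0 0.002 0 0 0; 0 0 0 0.002 0 0 0; 0 0 0 0.002 0 0 0; 0 0 0 0.002 0 0 0; 0 0 0 0 0 0 0"}}

```text
t: 15.9
ee_pos: [0.4751, -0.075, 0.0816]
eef_rot: [3.137, 0.003, 1.269]
force: [1.4, -7.3, -0.5]
gripper_width: 0.0002
grasp_force: 3.6
```

Call:
{"fn": "drive_tool", "kwargs": {"moves": "0 0 0 0.002 0 0 0; 0 0 0 0.002 0 0 0; 0 0 0 0.001 0 0 0; 0 0 0 0 0 0 0"}}

```text
t: 16.4
ee_pos: [0.4775, -0.0715, 0.0817]
eef_rot: [3.135, 0.005, 1.268]
force: [2.2, -9.8, -2.6]
gripper_width: -0.0002
grasp_force: 4.6
```

```bash
python3 look.py b; python3 - <<'E'
from h import *
s,f=pickle.load(open("b.pkl","rb"));d=s["ee_pos"][:2]-[.5356,-.0983];ex=np.array([np.cos(-.3),np.sin(-.3)]);ey=np.array([-ex[1],ex[0]])
print("tcp rel",d@ex,d@ey,"F",s["force"][:2]@ex,s["force"][:2]@ey,"phi",np.arcsin((d@ey+.018)/.07))
E
```

```text
[ 0.4774681  -0.07150958  0.08170372] [ 2.21191356 -9.83203918 -2.62839189] 16.4
tcp rel -0.06345263389748033 0.008414716207975504 F 5.018687982518012 -8.739240641503494 phi 0.38693640505456495
```

Call:
{"fn": "drive_tool", "kwargs": {"moves": "0 0 0 0.002 0 0 0; 0 0 0 0.002 0 0 0; 0 0 0 0.002 0 0 0; 0 0 0 0 0 0 0; 0 0 0 0 0 0 0"}}

```text
t: 17.12
ee_pos: [0.4798, -0.0672, 0.0818]
eef_rot: [3.133, 0.008, 1.267]
force: [4.3, -13.7, -3.9]
gripper_width: -0.0002
grasp_force: 6.0
```

```bash
cat > ph.py <<'E'
from h import *
from station import state
s=state();d=s["ee_pos"][:2]-[.5356,-.0983];ex=np.array([np.cos(-.3),np.sin(-.3)]);ey=np.array([-ex[1],ex[0]])
p=np.arcsin((d@ey+.018)/.07);F=s["force"][:2]
print("tcp rel",d@ex,d@ey,"F",F@ex,F@ey,"phi",p,"tang",-(F@ex*np.sin(p)+F@ey*np.cos(p)))
E
python3 ph.py
```

```text
tcp rel -0.062477791460433925 0.013267307078564428 F 8.102600937976208 -11.80149829885969 phi 0.4630464428935539 tang 6.939516013316203
```

Call:
{"fn": "drive_tool", "kwargs": {"moves": "0 0 0 -0.006 0 0 0; 0 0 0 -0.015 0 0 0; 0 0 0 -0.02 0 0 0; 0 0 0 0 0 -0.04 0; 0 0 0 0 0 -0.05 0; 0 0 0 0 0.03 -0.05 0; 0 0 0 0 0.04 -0.01 0; 0 0 0 0 0.04 0 0; 0 0 0 0 0 0 0; 0 0 0 0 0 0 0"}}

```text
t: 18.38
ee_pos: [0.5691, -0.134, 0.2307]
eef_rot: [-3.139, -0.001, 1.27]
force: [0.1, 1.1, 0.7]
gripper_width: -0.0002
grasp_force: 0.0
```

```bash
python3 - <<'E'
from h import *
from station import state, grab_frame
s=state();f=grab_frame("wrist");pickle.dump((s,f),open("w4.pkl","wb"))
print(s["ee_pos"],s["eef_rot"],s["force"],s["t"])
im=f["image"]; cv2.imwrite("pics/w4.png",cv2.convertScaleAbs(cv2.resize(im,(800,600),interpolation=2),alpha=1.2))
E
```

```text
[ 0.56905556 -0.13400022  0.23067596] [-3.13949165e+00 -1.20767368e-03  1.26998376e+00] [0.05060328 1.08907454 0.68395615] 18.375
```

View pics/w4.png

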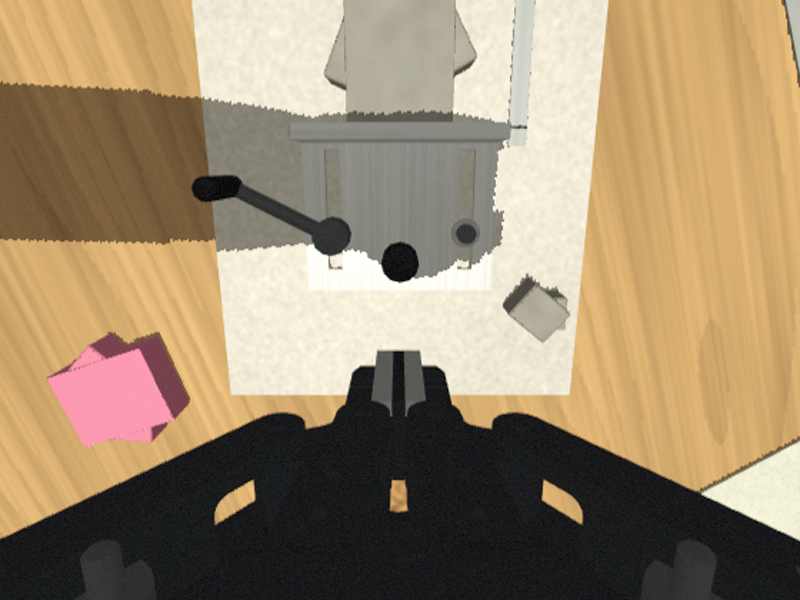

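The wrist view shows the lever arm from hub (331,234) to handle base (240,188), about 0.47 rad past -x. The fence is still at the tongue line (517,127), the stone is flush, and the robot is clear of everything.

```bash
python3 -c "
from station import sign_off;print(sign_off())"
```

```text
the job is handed in; nothing more can be done
None
```

The job is handed in at about 18 s: the fence is at the tongue line with the stone flush between fence and stop (push peaked near 13 N), and the lever is about 0.47 rad past -x. Wrist force there read about 7 N, the low end of firm; the gripper is clear, and I touched none of the loose things.

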